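# Complete the seasoning clip rail in order of height

### The arm

A 7-joint arm with a two-finger parallel gripper is mounted at the origin on a cart in front of the work surface, level with it; the furniture and walls round the work are solid. World frame = base frame: x ahead of the robot, y to its left, z up, the work surface at z = 0. Lengths are in m, angles in rad, forces in N, time in s.
With the tool pointing down it reaches from about 0.425 to 0.825 m from the base axis. Payload 3.6 kg.
Tool frame: the origin (TCP) lies where the fingers leave the gripper's body, on its centre line; the fingertips stand 73 mm ahead of it and the grasp point (between the pads) lies 54 mm ahead of it; z points along the fingers, y is the line along which they close (so a half turn about z gives the same grasp; the last joint's range is limited). The gripper opens to 85 mm and grips with 20 to 120 N. Pads are 22 mm wide; open, the fingers measure 114 mm over their backs; the gripper's body (76 mm by 85 mm) begins 54 mm behind the grasp point. The pads swing forward as they close: fully open they stand 13 mm farther back than shut.
Start: joints at [-0.026, 0.615, -0.013, 1.423, 0.008, 1.103, -0.04], TCP at [0.65, 0, 0.304] pointing down, gripper open.
Joint ranges: [-3.12, 3.12], [-0.3, 2.06], [-1.34, 1.32], [0.26, 2.42], [-1.36, 4.5], [0.01, 1.98], [-2.84, 2.84]. Speed limits (rad/s): [2.79, 2.79, 3.14, 3.14, 3.14, 3.14, 3.14].

### API

Orientations are given as a unit quaternion [x, y, z, w].
In Python, from station import arm, snapshot, camera_info, ticket gives the robot as it stands. Calls block until the motion is done:
- arm.movep(position, orientation): joint-space move of the TCP to a pose.
- arm.line_to(position, velocity=0.15, ori=None): straight line of the TCP; ori=None keeps the orientation; velocity is the mean speed in m/s.
- arm.move_j(angles): joint-space move.
- arm.move_gripper(opening, effort=None): opening from 0.0 (shut) to 1.0 (fully open); effort is the grip in N (None keeps the last); returns when the fingers have stopped.
- arm.pause(seconds).
- arm.ik(position, orientation): joint angles nearest the present ones, or None.
- snapshot(name): name is "scene" or "side" or "wrist"; returns the picture (400x640x3 uint8, blue, green, red); there is no depth.
- camera_info(name): a dict with "fx", "fy", "cx", "cy" (pixels), "dist_coeffs" ([k1, k2, p1, p2, k3] as OpenCV has them; the pictures are not rectified), "R" (3x3) and "t" (3): a world point X has camera coordinates R X + t; the wrist camera has in their place "T_tool_cam" (4x4, takes a point from camera to tool coordinates, whose origin is the TCP and whose axes are the flange's). Camera axes: x right, y down, z forward; pixel columns grow to the right and rows downward; lengths in m; the calibration is good to about 2 mm. A picture is of the moment at which its call begins: read the wrist's pose just before it. camera_info takes no time and is no camera call.
A pose or a line that the arm cannot do raises arm.MotionError and nothing moves.
- ticket.finish_job(): hands the job in; it is judged then, once.
Readings, each from a call of its own:
- arm.read_time(): time.
- arm.read_joint_positions(): joint angles.
- arm.read_dq(): joint speeds.
- arm.read_effort(): joint torques, N m.
- arm.read_tool_pos(): TCP position.
- arm.read_eef_rot(): TCP orientation.
- arm.read_ft_force(): force on the tool from outside, world axes, zero at the start.
- arm.read_wrist_torque(): the same for the moment, N m.
- arm.read_opening(): opening from 0.0 (shut) to 1.0 (fully open).
- arm.read_finger_force(): force on a finger pad.
Only numpy, scipy, OpenCV 4.12 (cv2) and the standard library are available. Lean on these libraries where they do the work, as an engineer would, in place of code of your own. Each camera call takes 0.05 s, during which the arm holds its last target. There are 200 camera calls.

### The job

The tallest and the shortest seasoning jar already sit in the two end clips of the rail. Snap the other three jars fully home into the empty clips between them, so that the row steps down evenly in height from the tallest jar to the shortest. Leave the two end jars in their clips, and do not shift the green olive tub or the timer.

Things in the scene. Friction and masses are not known exactly. Their poses are not given: they have to be found in the camera images.
- jar_132: seasoning jar: upright glass cylinder 40 mm in diameter and 132 mm tall over its ribbed metal screw cap, red-brown spice inside, 0.12 kg. The tallest of the five; it starts already snapped into one of the two end clips of the rail (either end) and stays there. Origin at the centre of its underside, z up; it may be gripped anywhere on its side.
- jar_116: seasoning jar: upright glass cylinder 40 mm in diameter and 116 mm tall over its ribbed metal screw cap, red-brown spice inside, 0.12 kg. Starts upright on the worktop (origin at z = 0), to the left of the rail, at least 35 mm from its neighbours. Origin at the centre of its underside, z up; it may be gripped anywhere on its side.
- jar_100: seasoning jar: upright glass cylinder 40 mm in diameter and 100 mm tall over its ribbed metal screw cap, red-brown spice inside, 0.12 kg. Starts upright on the worktop (origin at z = 0), to the left of the rail, at least 35 mm from its neighbours. Origin at the centre of its underside, z up; it may be gripped anywhere on its side.
- jar_84: seasoning jar: upright glass cylinder 40 mm in diameter and 84 mm tall over its ribbed metal screw cap, red-brown spice inside, 0.12 kg. Starts upright on the worktop (origin at z = 0), to the left of the rail, at least 35 mm from its neighbours. Origin at the centre of its underside, z up; it may be gripped anywhere on its side.
- jar_68: seasoning jar: upright glass cylinder 40 mm in diameter and 68 mm tall over its ribbed metal screw cap, red-brown spice inside, 0.12 kg. The shortest of the five; it starts already snapped into one of the two end clips of the rail (either end) and stays there. Origin at the centre of its underside, z up; it may be gripped anywhere on its side.
- clip_left: Left inner clip (seen from the robot), empty, of a fixed steel rail 356 mm long with 5 like clips in a row, 76 mm apart, open to the robot. Origin: where the jar's underside centre must come, on the 5 mm foot plate (z = 0.005). x: level push direction, away from the robot; y: along the rail to the left. Foot plate from x = -24 mm to the back strip at x = 33 mm, 51 mm high.
- clip_middle: Middle clip, empty; make, origin and axes as clip_left. Two sprung steel arms hug the jar 25 to 43 mm above the worktop, their rolled lips 14 mm before the origin, 32 mm apart. A jar pushed level meets them at x = -27 mm, resists with about 5 N to x = -14 mm, then ever less, and is drawn in over the last 6 mm to a stop at x = 0. Fingertips 53 mm or more above the worktop clear the whole rail.
- clip_right: Right inner clip (seen from the robot), empty; make, origin, axes and snap as clip_left and clip_middle. The two end clips, 76 mm beyond clip_left and clip_right, hold the tallest and the shortest jar, either way round. Beyond the gap between jars and rail stands a cheese wire cutter; its raised bow (x from 0.53, y about 0.03, up to 0.24 high) is best passed on the robot's side.
- tub_olive: round deli tub with green filling and white lid, 79 mm wide, 57 mm tall, standing behind the rail; bystander, not to be shifted. Origin at the centre of its underside.
- timer: white kitchen timer, 70 x 70 x 20 mm, lying flat near the front edge of the worktop; bystander, not to be shifted. Origin at the centre of its underside.
There are look-alikes about, which are no part of the job. What is shaped like the jar_84 but turquoise is not meant.

How it is judged:
By the outcome, as a careful person would: the job done as asked, in the order asked, and still so for the second after the job is handed in, with the robot touching nothing.
It also fails if it takes over 112 s, if anything falls off the work surface, if the arm or the gripper's body presses on something with over 40 N, if the wrist force passes 120 N, or if a joint passes its speed limit or range.

## Working session

There is one attempt and no reset: what is moved stays moved. The work goes in short steps, each a Python script; the robot and the scene stay as the last script left them, time stands still between calls to the robot, and variables do not carry over. Pictures are saved under pics/ and viewed, at most 14 in all, crops included, and the job is handed in when it is done.

```bash
mkdir -p pics; ls; python3 - <<'E'
from station import arm,snapshot,camera_info
import cv2,json
for n in("scene","side"):
    cv2.imwrite(f"pics/{n}0.png",snapshot(n)); print(n,camera_info(n))
cv2.imwrite("pics/wrist0.png",snapshot("wrist"));print(camera_info("wrist"))
print(arm.read_time(),arm.read_tool_pos(),arm.read_eef_rot())
E
```

```text
pics
scene {'fx': 373.55930222696725, 'fy': 373.55930222696725, 'cx': 317.6956595955147, 'cy': 196.4114380959848, 'dist_coeffs': array([-0.060187,  0.      ,  0.      ,  0.      ,  0.      ]), 'R': array([[ 0.9043188 , -0.42662006, -0.01424186],
       [-0.24392665, -0.48910261, -0.83742368],
       [ 0.35029601,  0.76077195, -0.54636869]]), 't': array([-0.45889538,  0.18331458,  0.83931184])}
side {'fx': 491.3849970377713, 'fy': 491.3849970377713, 'cx': 318.57497783653497, 'cy': 198.37079052148107, 'dist_coeffs': array([-0.08159122,  0.        ,  0.        ,  0.        ,  0.        ]), 'R': array([[-0.94393774, -0.3301116 ,  0.00280601],
       [-0.17901722,  0.50471227, -0.84452256],
       [ 0.27737046, -0.79767905, -0.53551262]]), 't': array([0.48924945, 0.12176972, 1.10365373])}
{'fx': 334.93201879413965, 'fy': 334.93201879413965, 'cx': 322.597217442808, 'cy': 199.4351025076669, 'dist_coeffs': array([-0.04714321,  0.        ,  0.        ,  0.        ,  0.        ]), 'T_tool_cam': array([[-2.16659167e-04, -9.65067797e-01, -2.62000192e-01,
         6.73454793e-02],
       [ 9.99999950e-01, -1.48774593e-04, -2.78937154e-04,
        -6.75858990e-04],
       [ 2.30214292e-04, -2.62000239e-01,  9.65067781e-01,
        -7.12840868e-02],
       [ 0.00000000e+00,  0.00000000e+00,  0.00000000e+00,
         1.00000000e+00]])}
0.15 [6.49558918e-01 4.27009005e-06 3.03004159e-01] [ 7.07092630e-01  7.07120240e-01 -7.16787587e-04 -6.82320049e-04]
```

View pics/scene0.png

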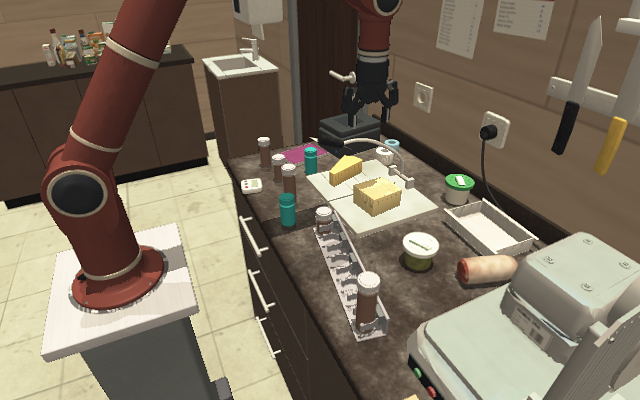

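View pics/side0.png

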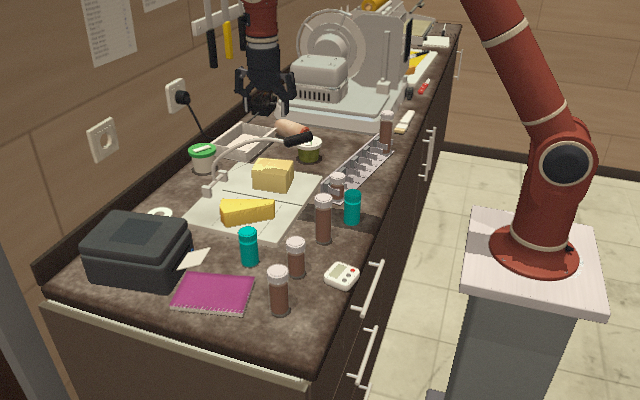

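The scene view shows three free brown jars with caps at about (264,141), (278,160) and (289,170). Turquoise look-alikes stand at (311,160) and (287,210). The rail has the short jar at its near-left end (323,215) and the tall one at its right end (367,280). The side view shows the brown caps at (278,271), (295,243) and (323,201), the turquoise jars at (248,245) and (352,207), and the timer at (341,276). Next I'll view enlarged crops.

```bash
python3 - <<'E'
import cv2
a=cv2.imread("pics/scene0.png");b=cv2.imread("pics/side0.png")
f=lambda i,x,y,w,h,s:cv2.resize(i[y:y+h,x:x+w],None,fx=s,fy=s,interpolation=cv2.INTER_CUBIC)
cv2.imwrite("pics/c1.png",f(a,235,130,100,100,6))
cv2.imwrite("pics/c2.png",f(b,260,180,110,145,4))
cv2.imwrite("pics/c3.png",f(a,300,200,100,145,4))
cv2.imwrite("pics/c4.png",f(b,315,100,90,110,5))
E
```

```text
(no output)
```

View pics/c1.png

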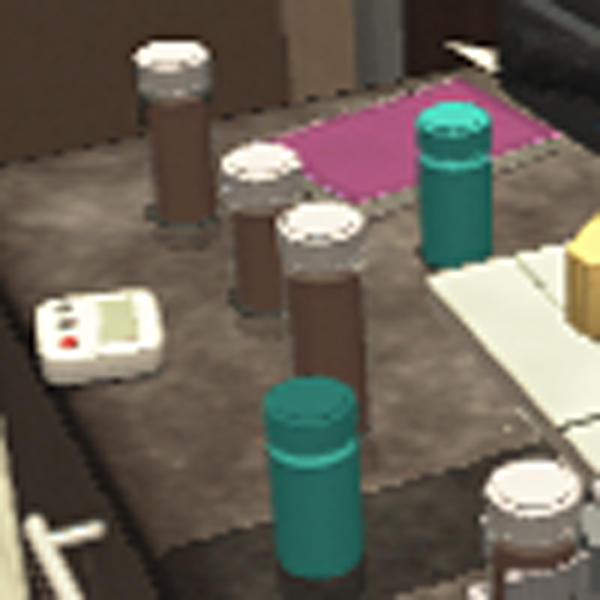

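View pics/c2.png

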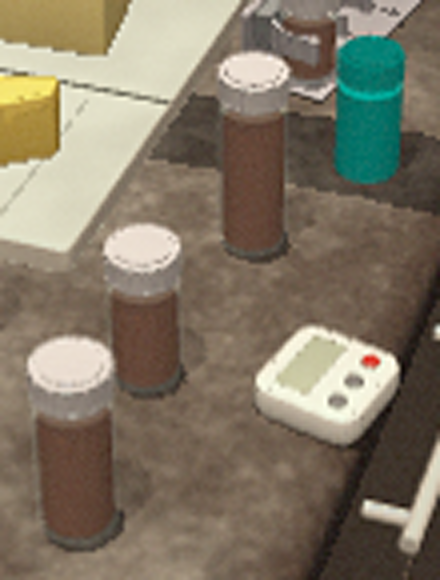

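View pics/c3.png

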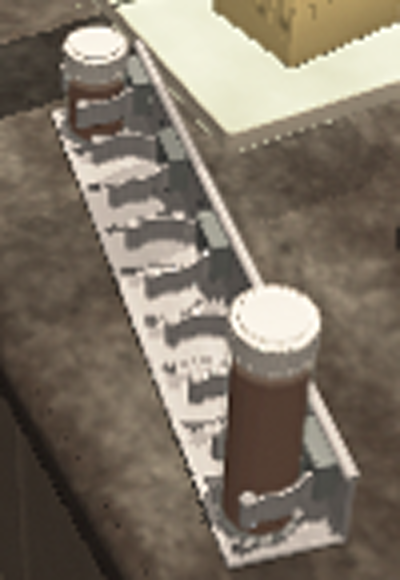

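View pics/c4.png

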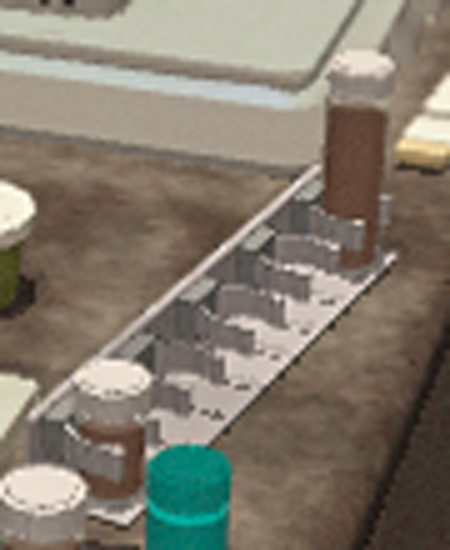

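Crops: the two turquoise jars, near (287,196) and far (311,150) in the scene view, are the look-alikes. The three red-brown jars with metal caps fit the description. Cap-top centres (crop px) are A (172,52)/(70,358), B (262,160)/(143,245) and C (322,220)/(254,71). The rail-end jars are D, the short one, at (96,43)/(112,378) and E, the tall one, at (276,313)/(363,65).

```bash
cat > h.py <<'E'
from station import arm,snapshot,camera_info,ticket
import numpy as np,cv2
def ray(n,uv):
    c=camera_info(n);K=np.array([[c['fx'],0,c['cx']],[0,c['fy'],c['cy']],[0,0,1]])
    if n=='wrist': raise ValueError
    p=cv2.undistortPoints(np.array([[uv]],float),K,c['dist_coeffs'])[0,0]
    R=np.array(c['R']);o=-R.T@c['t'];d=R.T@np.array([p[0],p[1],1]);return o,d/np.linalg.norm(d)
def tri(rs):
    A=sum(np.eye(3)-np.outer(d,d) for o,d in rs);b=sum((np.eye(3)-np.outer(d,d))@o for o,d in rs)
    X=np.linalg.solve(A,b);return X,[np.linalg.norm((np.eye(3)-np.outer(d,d))@(X-o)) for o,d in rs]
def at_z(r,z): o,d=r;return o+d*(z-o[2])/d[2]
def proj(n,X):
    c=camera_info(n);K=np.array([[c['fx'],0,c['cx']],[0,c['fy'],c['cy']],[0,0,1]])
    return cv2.projectPoints(np.array([X],float),cv2.Rodrigues(np.array(c['R']))[0],np.array(c['t']),K,c['dist_coeffs'])[0][0,0]
E
python3 - <<'E'
from h import *
np.set_printoptions(precision=4,suppress=True)
s=lambda x,y,ox,oy,k:(ox+(x+.5)/k-.5,oy+(y+.5)/k-.5)
P={'A':(s(172,52,235,130,6),s(70,358,260,180,4)),'B':(s(262,160,235,130,6),s(143,245,260,180,4)),'C':(s(322,220,235,130,6),s(254,71,260,180,4)),
'D':(s(96,43,300,200,4),s(112,378,315,100,5)),'E':(s(276,313,300,200,4),s(363,65,315,100,5)),'Tn':(s(312,397,235,130,6),s(372,58,260,180,4)),'Tf':(s(455,118,235,130,6),(248,231))}
for k,(a,b) in P.items():
    X,e=tri([ray('scene',a),ray('side',b)]);print(k,X,e)
# tub, timer, rail corners on z
print('timer',at_z(ray('side',s(327,380,260,180,4)),.02),at_z(ray('scene',s(100,325,235,130,6)),.02))
print('tub',tri([ray('scene',(421,244)),ray('side',(310,144))]))
for nm,p in (('railR front',s(229,563,300,200,4)),('railL front',s(57,115,300,200,4))):print(nm,at_z(ray('scene',p),.005))
for nm,p in (('railR front',s(395,255,315,100,5)),('railL front',s(125,523,315,100,5))):print(nm,at_z(ray('side',p),.005))
E
```

```text
A [0.4771 0.3525 0.1006] [np.float64(0.001232654491393918), np.float64(0.0012326544913939265)]
B [0.4863 0.2402 0.0831] [np.float64(0.001828026615021341), np.float64(0.0018280266150212528)]
C [0.4706 0.1111 0.1147] [np.float64(0.0017422037578878127), np.float64(0.0017422037578878275)]
D [ 0.4927 -0.0656  0.0715] [np.float64(0.0012957688703856963), np.float64(0.0012957688703857503)]
E [ 0.4334 -0.3631  0.1357] [np.float64(0.0020652623887847527), np.float64(0.0020652623887848064)]
Tn [0.428  0.0229 0.0809] [np.float64(0.003031338049038097), np.float64(0.0030313380490380663)]
Tf [0.5942 0.24   0.0823] [np.float64(0.002652061733865022), np.float64(0.002652061733865032)]
timer [0.3849 0.2395 0.02  ] [0.39  0.225 0.02 ]
tub (array([ 0.64  , -0.2583,  0.0503]), [np.float64(0.005575743121573863), np.float64(0.005575743121574099)])
railR front [ 0.407  -0.3837  0.005 ]
railL front [ 0.4769 -0.0417  0.005 ]
railR front [ 0.4057 -0.3823  0.005 ]
railL front [ 0.4735 -0.0353  0.005 ]
```

Measured heights are A = 0.1006 (jar_100), B = 0.083 (jar_84) and C = 0.115 (jar_116). D, 0.0715 high on the plate, is jar_68 in the left end clip. E, at 0.136, is jar_132 in the right one. So clip_left gets jar_84, clip_middle jar_100 and clip_right jar_116. Next I'll check the positions with the wrist camera by overlaying predicted points.

```bash
cat >> h.py <<'E'
from scipy.spatial.transform import Rotation as Ro
D=np.array([.4927,-.0656]);E_=np.array([.4334,-.3631]);M=(D+E_)/2
yr=(D-E_)/np.linalg.norm(D-E_);xr=np.array([yr[1],-yr[0]])
yaw=np.arctan2(xr[1],xr[0])
Q0=Ro.from_quat([2**-.5,2**-.5,0,0]); Q=(Ro.from_euler('z',yaw)*Q0).as_quat()
JAR={'84':[.4863,.2402],'100':[.4771,.3525],'116':[.4706,.1111]}
def wcam():
    c=camera_info('wrist');T=np.eye(4);T[:3,:3]=Ro.from_quat(arm.read_eef_rot()).as_matrix();T[:3,3]=arm.read_tool_pos()
    return T@np.array(c['T_tool_cam']),np.array([[c['fx'],0,c['cx']],[0,c['fy'],c['cy']],[0,0,1]]),c['dist_coeffs']
def wproj(W,X):
    T,K,d=W;Ti=np.linalg.inv(T);return cv2.projectPoints(np.array(X,float).reshape(-1,3),cv2.Rodrigues(Ti[:3,:3])[0],Ti[:3,3],K,d)[0][:,0]
def wray(W,uv):
    T,K,d=W;p=cv2.undistortPoints(np.array([[uv]],float),K,d)[0,0];v=T[:3,:3]@np.array([p[0],p[1],1]);return T[:3,3],v/np.linalg.norm(v)
E
python3 - <<'E'
from h import *
def circ(c,z,r=.02,n=36):
    t=np.linspace(0,2*np.pi,n);return np.c_[c[0]+r*np.cos(t),c[1]+r*np.sin(t),np.full(n,z)]
for nm,p,cs in (('jars',[.50,.25,.33],[(JAR['84'],.084),(JAR['100'],.1),(JAR['116'],.116)]),
              ('rail',[.49,-.17,.33],[(D,.073),(E_,.137)]+[(M+k*.076*yr,.005) for k in(-1,0,1)])):
    arm.movep(p,Q);arm.pause(.3);W=wcam();im=snapshot('wrist');np.save(f'pics/W_{nm}.npy',W[0]);cv2.imwrite(f'pics/{nm}_raw.png',im)
    im=cv2.resize(im,None,fx=1.25,fy=1.25,interpolation=cv2.INTER_CUBIC)
    for c,z in cs:
        cv2.polylines(im,[np.int32(np.round((wproj(W,circ(c,z))+.5)*1.25*16))],True,(0,255,0),1,cv2.LINE_AA,4)
    if nm=='rail':
        q=[[*(M+a*xr+b*yr),z] for a,b,z in((-.024,.178,.005),(-.024,-.178,.005),(.033,-.178,.051),(.033,.178,.051))]
        cv2.polylines(im,[np.int32((wproj(W,q)+.5)*20)],True,(255,255,0),1,cv2.LINE_AA,4)
    cv2.imwrite(f'pics/{nm}.png',im)
print(arm.read_time(),arm.read_tool_pos())
E
```

```text
3.525 [ 0.49017744 -0.16953265  0.3299699 ]
```

View pics/jars.png

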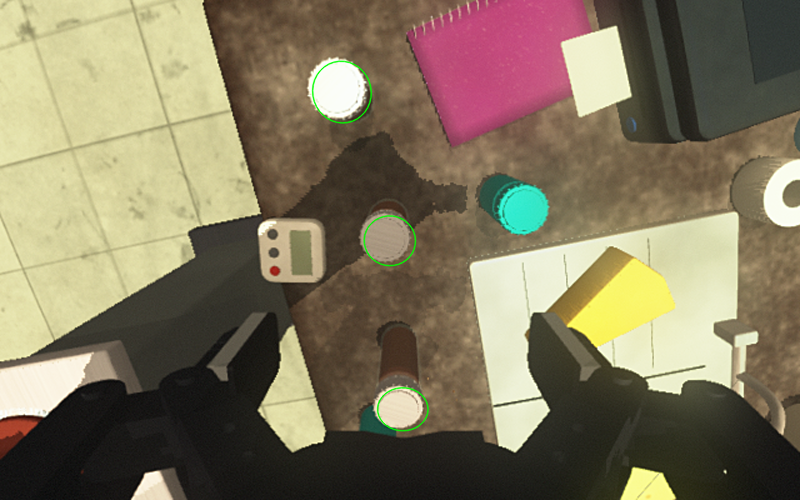

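View pics/rail.png

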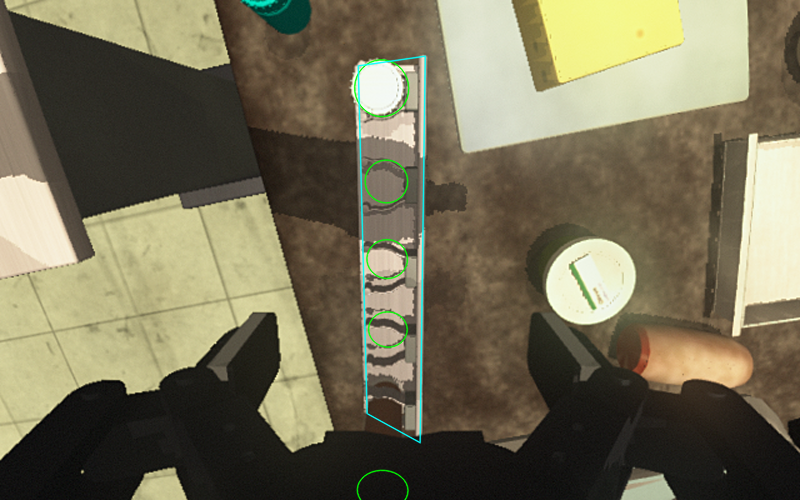

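Overlays match: the predicted cap circles lie within about 2 px (1.5 mm) of the caps at (340,90), (388,239) and (401,409), and the rail outline and end cap (380,88) agree. I'll start with jar_84 into clip_left.

```bash
cat >> h.py <<'E'
def ft(): return np.array(arm.read_ft_force())
def pick(j,zg):
    x,y=JAR[j]
    arm.movep([.46,.03,.32],Q) if arm.read_tool_pos()[1]<0 else None
    arm.movep([x,y,.24],Q);arm.move_gripper(1.0,40)
    arm.line_to([x,y,zg],.12);arm.move_gripper(0.0,40);arm.pause(.2)
    p=arm.read_tool_pos();print('grip',arm.read_opening(),arm.read_finger_force(),p)
    arm.line_to([x,y,.30],.15);return p[2]
def place(k,z0):
    c=M+k*.076*yr;P=lambda a,z:[*(c+a*xr),z]
    arm.movep([.46,.03,.30],Q);arm.movep(P(-.055,.28),Q)
    z=z0+.0065;arm.line_to(P(-.055,z),.15);arm.pause(.2);f0=ft()
    print('pre',arm.read_tool_pos()-np.array(P(-.055,z)),arm.read_opening())
    arm.line_to(P(-.030,z),.08)
    for a in np.arange(-.026,.0045,.002):
        arm.line_to(P(a,z),.04);arm.pause(.05);f=ft()-f0;fx=f[:2]@xr
        print(f'{a*1e3:.0f}: cmdx fx {fx:.1f} fy {f[:2]@yr:.1f} fz {f[2]:.1f} x {(np.array(arm.read_tool_pos())[:2]-c)@xr*1e3:.1f}')
        if a>-.004 and fx<-12: break
    return c,a,z
E
python3 - <<'E'
from h import *
z0=pick('84',.123);c,a,z=place(1,z0)
cv2.imwrite('pics/p84.png',snapshot('scene'));print(arm.read_time(),arm.read_opening())
E
```

```text
grip 0.45823433829816956 39.89393413066864 [0.48622488 0.24040353 0.12344622]
pre [ 3.65106106e-04 -7.29056050e-05  6.51065936e-04] 0.45879559434829587
-26: cmdx fx -1.7 fy -2.4 fz -0.5 x -26.8
-24: cmdx fx -2.2 fy -2.6 fz -0.0 x -24.8
-22: cmdx fx -4.3 fy -1.5 fz -0.3 x -22.6
-20: cmdx fx -4.2 fy -2.2 fz -0.3 x -20.2
-18: cmdx fx -3.5 fy -2.4 fz -1.0 x -18.0
-16: cmdx fx -3.1 fy -1.6 fz -1.0 x -15.8
-14: cmdx fx -2.6 fy -1.4 fz 0.0 x -13.4
-12: cmdx fx -2.2 fy -2.0 fz -0.2 x -11.1
-10: cmdx fx -1.3 fy -1.7 fz -1.0 x -9.1
-8: cmdx fx -0.9 fy -1.7 fz -0.7 x -7.2
-6: cmdx fx 0.2 fy -2.0 fz -1.2 x -5.3
-4: cmdx fx 0.5 fy -2.7 fz -0.9 x -3.3
-2: cmdx fx 1.3 fy -3.6 fz -0.2 x -1.8
-0: cmdx fx -1.9 fy -3.1 fz 1.5 x -0.9
2: cmdx fx -3.7 fy -3.2 fz 3.3 x -0.1
4: cmdx fx -4.4 fy -4.6 fz 2.3 x 0.6
16.8417 0.45791283535421096
```

```bash
cat >> h.py <<'E'
def release(c,a,z):
    P=lambda a,z:[*(c+a*xr),z]
    f0=ft()[2]
    for dz in (.001,.0015,.002,.0025,.003):
        arm.line_to(P(a,z-dz),.03);arm.pause(.05);f=ft()[2]-f0;print('low',dz,round(f,1),arm.read_tool_pos()[2])
        if f>5:break
    arm.move_gripper(1.0,40);arm.pause(.2);arm.line_to(P(0,.28),.15);print('t',arm.read_time())
E
python3 - <<'E'
from h import *
p=np.array(arm.read_tool_pos());c=M+.076*yr
release(c,.002,.123446+.0065)
arm.movep([.49,-.17,.33],Q);arm.pause(.3);W=wcam();im=snapshot('wrist')
im=cv2.resize(im,None,fx=2.5,fy=2.5,interpolation=cv2.INTER_CUBIC)
t=np.linspace(0,6.28,40)
for cc,z in((c,.089),(D,.073)):
    q=np.c_[cc[0]+.02*np.cos(t),cc[1]+.02*np.sin(t),np.full(40,z)]
    cv2.polylines(im,[np.int32((wproj(W,q)+.5)*40)],True,(0,255,0),1,cv2.LINE_AA,4)
im=im[50:600,500:1150]
b=snapshot('side')[100:200,315:405];b=cv2.resize(b,None,fx=2,fy=2)
im[-200:,-180:]=b
cv2.imwrite('pics/r84.png',im)
E
```

```text
low 0.001 -1.2 0.12859976748072305
low 0.0015 1.9 0.12856015582172914
low 0.002 6.6 0.1284854002954549
t 19.6333
```

View pics/r84.png

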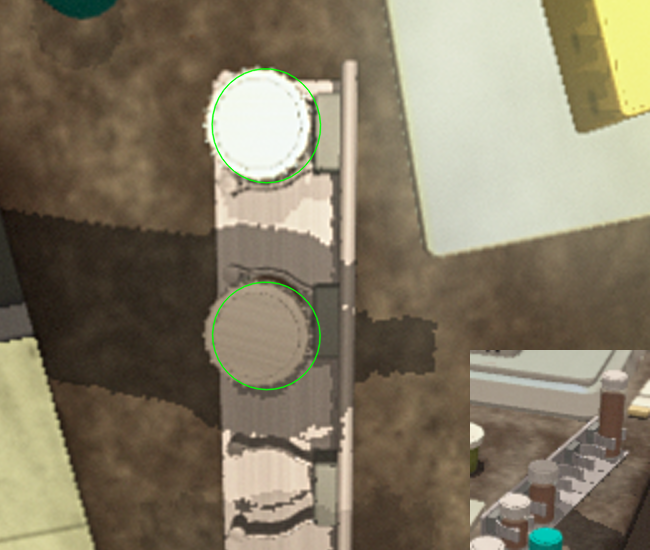

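The crop shows jar_84's cap at (257,335) offset from its overlay exactly as the fully seated end jar's is (260,125), so it is home. Now the other two.

```bash
python3 - <<'E'
from h import *
for j,zg,k in(('100',.127,0),('116',.130,-1)):
    z0=pick(j,zg);c,a,z=place(k,z0);release(c,min(a,.002),z)
arm.movep([.49,-.25,.36],Q);arm.movep([.49,-.17,.36],Q);arm.pause(.3);W=wcam();im=snapshot('wrist')
im=cv2.resize(im,None,fx=2.5,fy=2.5,interpolation=cv2.INTER_CUBIC)
t=np.linspace(0,6.28,40)
for k,h in zip((2,1,0,-1,-2),(.073,.089,.105,.121,.137)):
    cc=M+k*.076*yr
    q=np.c_[cc[0]+.02*np.cos(t),cc[1]+.02*np.sin(t),np.full(40,h)]
    cv2.polylines(im,[np.int32((wproj(W,q)+.5)*40)],True,(0,255,0),1,cv2.LINE_AA,4)
im=im[200:,500:1250][:600]
cv2.imwrite('pics/rend.png',im)
b=np.hstack([cv2.resize(snapshot('scene')[170:345,230:430],(400,350)),cv2.resize(snapshot('side')[90:265,220:420],(400,350))])
cv2.imwrite('pics/bend.png',b)
E
```

```text
grip 0.45983568318135315 40.38973689079285 [0.47717184 0.35270571 0.12742297]
pre [ 0.00035564 -0.00015455  0.00069716] 0.4616789305447232
-26: cmdx fx -1.9 fy -2.0 fz 0.2 x -26.9
-24: cmdx fx -2.9 fy -2.6 fz -0.2 x -24.6
-22: cmdx fx -3.1 fy -1.9 fz 0.5 x -22.6
-20: cmdx fx -3.6 fy -1.8 fz -0.6 x -20.4
-18: cmdx fx -4.3 fy -3.0 fz -0.4 x -18.1
-16: cmdx fx -3.7 fy -1.6 fz -0.5 x -15.8
-14: cmdx fx -2.5 fy -2.1 fz -1.0 x -13.4
-12: cmdx fx -1.5 fy -2.1 fz -0.0 x -11.2
-10: cmdx fx -0.6 fy -2.2 fz -0.0 x -9.0
-8: cmdx fx 0.2 fy -3.1 fz -0.2 x -7.3
-6: cmdx fx 0.3 fy -3.5 fz 0.1 x -5.4
-4: cmdx fx 0.9 fy -3.6 fz -0.1 x -3.4
-2: cmdx fx 0.4 fy -2.5 fz 0.3 x -1.8
-0: cmdx fx -2.2 fy -3.8 fz 1.3 x -0.9
2: cmdx fx -4.2 fy -3.8 fz 2.7 x -0.2
4: cmdx fx -5.6 fy -5.5 fz 3.0 x 0.6
low 0.001 -1.7 0.13254979266118527
low 0.0015 3.4 0.13248276620819427
low 0.002 5.8 0.1324487165506063
t 37.275
grip 0.46222568405445613 39.52685236930847 [0.47067982 0.11120929 0.13047799]
pre [ 0.00034347 -0.00020386  0.00072622] 0.4612709872191306
-26: cmdx fx -1.0 fy -1.0 fz 0.2 x -26.8
-24: cmdx fx -4.4 fy -1.9 fz -0.3 x -25.2
-22: cmdx fx -3.8 fy 0.0 fz -0.1 x -22.7
-20: cmdx fx -4.1 fy -1.0 fz -1.2 x -20.2
-18: cmdx fx -3.5 fy -2.1 fz -1.2 x -17.8
-16: cmdx fx -2.1 fy -1.4 fz -0.9 x -15.5
-14: cmdx fx -3.2 fy -1.0 fz -0.4 x -13.3
-12: cmdx fx -2.1 fy -1.4 fz 0.1 x -11.2
-10: cmdx fx -0.5 fy -2.1 fz 0.7 x -9.2
-8: cmdx fx 0.1 fy -1.6 fz 0.1 x -7.3
-6: cmdx fx -0.2 fy -1.4 fz 0.6 x -5.3
-4: cmdx fx 1.3 fy -1.5 fz -0.3 x -3.4
-2: cmdx fx 0.5 fy -2.4 fz -0.0 x -1.9
-0: cmdx fx -2.7 fy -3.2 fz 2.0 x -1.0
2: cmdx fx -4.6 fy -2.9 fz 2.9 x -0.2
4: cmdx fx -6.5 fy -3.1 fz 5.0 x 0.3
low 0.001 -2.1 0.13564645899021804
low 0.0015 1.5 0.1356200759501105
low 0.002 4.6 0.13558675262006387
low 0.0025 8.4 0.13555577194081783
t 53.275
```

View pics/rend.png

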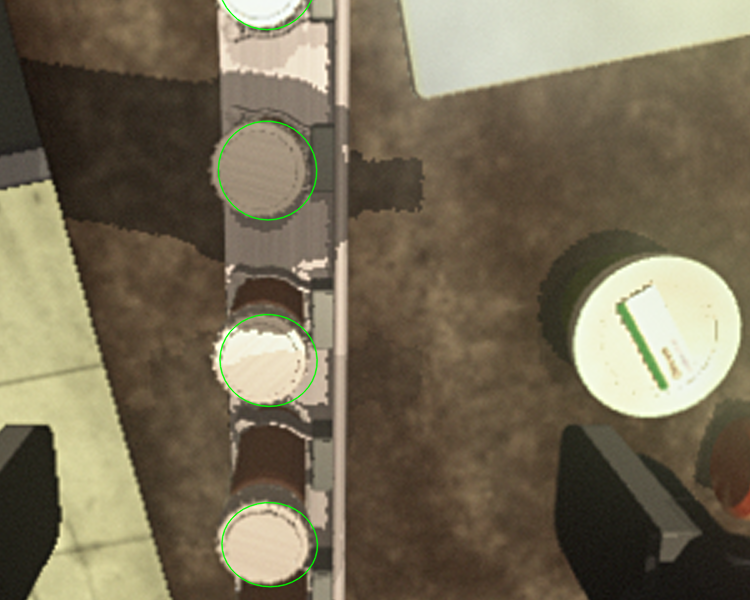

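View pics/bend.png

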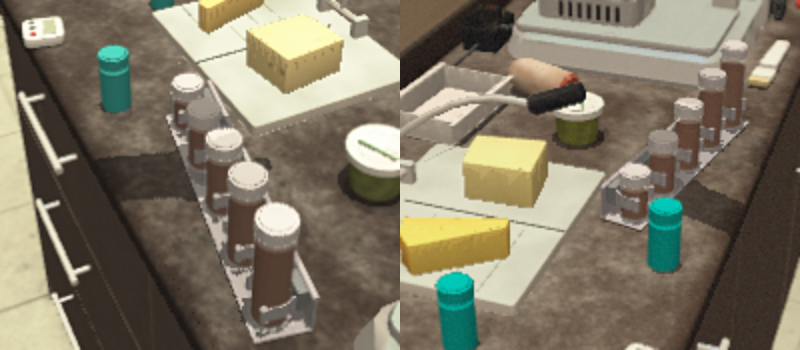

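The wrist crop shows the three caps at (260,170), (262,360) and (265,545), each with the same small offset as the seated end jar. Both fixed views show five upright jars stepping evenly from short to tall, and the tub and timer where they were. I'm handing it in.

```bash
python3 -c "
from station import ticket;print(ticket.finish_job())"
```

```text
the job is handed in; nothing more can be done
None
```

The job is handed in: jar_84, jar_100 and jar_116 are snapped into the left, middle and right clips, so the row steps evenly from jar_68 at the left end to jar_132 at the right; it took about 55 s of the 112 s allowed.

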